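# Turn the biscuit over onto the resting board with the turner

### The job

Use the black-handled turner to flip the round biscuit from the steel baking sheet on to the wooden board, so that it lies flat there, pale side up; a little overhang at the board's near edge is fine. First rest the blade on the sheet in front of the biscuit for a moment, pressing only lightly (about 4 newtons), then slide it under and tip the biscuit over gently, without ramming it and without the gripper touching it. Finally stand the turner upright on the bare worktop and let go, leaving the salt shaker, filled steel cup and squeeze bottle undisturbed.

Things in the scene. Friction and masses are not known exactly. Their poses are not given: they have to be found in the camera images.
- station: Fixed wooden board (far side) with the steel baking sheet butting against its near edge. Origin at worktop height (z = 0) below the middle of that edge; x points away from the sheet on to the board, y left along the edge, z up. Board: x 0 to 160 mm, y -80 to 80 mm. Sheet: x -190 to 0 mm, open at its near end, side rims 9 mm high at y = +-74 to 80 mm.
- step (a point): Middle of the top edge of the board's near face, 15 mm above the worktop, above the origin of station. This face is an upright step, a stop for the biscuit. At the step the sheet's top lies 7 mm lower (8 mm above the worktop); from there it slopes straight down towards its near end by 0 to 0.025 rad, different each time and not measured: feel for it with the blade.
- biscuit_center (a point): Centre of the loose rigid round biscuit: 80 mm diameter, 10 mm thick, about 60 g. It starts on the sheet, 3 to 25 mm short of the step, browned face up, pale face down; z leaves through the browned face. Flat faces 66 mm diameter; both rims are bevelled, 3 mm over the outer 7 mm, so a thin blade sliding on the sheet rides in under the rim once the step holds the biscuit.
- turner_grip (a point): Grip point of the turner, on its handle's axis, 85 mm above its underside. It stands on the worktop: level steel blade 92 x 60 x 2 mm; upright black square handle 24 x 24 mm, 32 to 117 mm above the underside, gripped from above (fingers closing along x hold the blade from pitching best). x points along the blade to its front edge, y left, z up. 0.18 kg.
- turner_edge (a point): Middle of the underside of the turner's front edge: 70 mm ahead (turner x) of and 85 mm below turner_grip; blade 30 mm to either side.
- turner: The turner, origin on its underside below the handle post; axes as turner_grip. z = 0 when it stands on the worktop.
- biscuit: The biscuit; origin in the middle of its pale face, axes as biscuit_center.
- shaker: Bystander: salt shaker, 44 mm diameter, 90 mm tall, origin at the centre of its foot.
- cup: Bystander: steel portion cup filled with yellow spread, 61 mm diameter, 37 mm tall, origin at the centre of its foot.
- bottle: Bystander: upright squeeze bottle with a pale filling, 57 mm diameter, 218 mm tall, origin at the centre of its foot.
Things that resemble listed ones, but are neither listed nor needed, are in the scene too. Leave any turquoise look-alike of the turner alone.

How it is judged (in metres and radians):
On the way, in this order (a step that is already met when the one before it is completed fails the run):
1. the turner's blade rests lightly on the baking sheet, its front edge more than 60 mm short of the step, pressing with 1 to 8 N (x of turner_edge in the frame of station below -0.06 m and contact force between turner and station between 1 and 8 N), for 0.3 s.
2. the turner's blade lifts the biscuit's edge and tips it up steeply (more than 40 degrees) (angle between biscuit_center's own z axis and vertical between 0.7 and 2.4 rad and contact force between turner and biscuit above 0.05 N), for 0.05 s.
3. the biscuit lies flat on the wooden board, pale side up (angle between biscuit_center's own z axis and vertical above 3 rad and x of biscuit_center in the frame of station between 0.015 and 0.14 m and y of biscuit_center in the frame of station between -0.075 and 0.075 m and z of biscuit_center in the frame of station between 0.017 and 0.023 m), for 0.2 s.
At the end, for the whole second after the job is handed in: The biscuit lies pale side up within 8 degrees of flat on the wooden board, its centre at least 15 mm past the step and over the board, at rest; the turner stands upright (within 6 degrees) and at rest on the bare worktop, underside within 3 mm of it, released (all of step 3 and linear speed of each of biscuit, turner below 0.02 m/s and angular speed of biscuit below 0.2 rad/s and angle between turner's own z axis and vertical below 0.1 rad and height (world z) of turner between -0.003 and 0.003 m); the robot touches nothing.
It fails at once if the gripper or arm touches the biscuit (contact force between any of the fingers, the arm and biscuit above 0.3 N).
It fails at once if the turner presses the biscuit with more than 15 N (contact force between turner and biscuit above 15 N).
It fails at once if the shaker, cup or bottle is shifted more than 20 mm or tipped (distance of any of shaker, cup, bottle from where it was at the start of the episode above 0.02 m or angle between any of shaker, cup, bottle's own z axis and vertical above 0.3 rad).
It also fails if it takes over 54 s, if anything falls off the work surface, if the arm or the gripper's body presses on something with over 40 N, if the wrist force passes 120 N, or if a joint passes its speed limit or range.

### The arm

A 6-joint arm with a two-finger parallel gripper is mounted at the origin on a cart in front of the work surface, level with it; the furniture and walls round the work are solid. World frame = base frame: x ahead of the robot, y to its left, z up, the work surface at z = 0. Lengths are in mm, angles in rad, forces in N, time in s.
With the tool pointing down it reaches from about 400 to 925 mm from the base axis. Payload 12.5 kg.
Tool frame: the origin (TCP) lies at the centre of the arm's flange, where the gripper is bolted on; the fingertips stand 190 mm ahead of it and the grasp point (between the pads) lies 171 mm ahead of it; z points along the fingers, y is the line along which they close (so a half turn about z gives the same grasp; the last joint's range is limited). The gripper opens to 95 mm and grips with 3 to 60 N. Pads are 20 mm wide; open, the fingers measure 119 mm over their backs; the gripper's body (75 mm by 180 mm) begins 59 mm behind the grasp point.
Start: joints at [1.084, 0.491, 1.559, -0, 1.092, -0.106], TCP at [232.266, 580.239, 404.761] pointing down, gripper open.
Joint ranges: [-3.1, 3.1], [-0.84, 2.19], [0.05, 2.79], [-1.13, 4.28], [0.06, 2.93], [-2.69, 2.69]. Speed limits (rad/s): [2.22, 2.22, 2.79, 3.14, 3.14, 3.14].

### API

Orientations are given as [roll, pitch, yaw] about the fixed x, y, z axes, in that order (R = Rz(yaw) Ry(pitch) Rx(roll)).
In Python, from cell import env, read_camera, search_frame, cut_out gives the robot as it stands. The module is installed in compiled form; this text tells all that it offers.
- The arm moves only by the tool move_arm, never from a script. Its argument "commands" is a list of rows, each a list of 3 entries, a list of its own where there are three numbers: the shift along the world's x, y, z normalised to -1 to 1, where 1 is 0.03 m, then the turn about the world's z normalised to -1 to 1, where 1 is 0.08 rad, then the opening, from -1 (shut) to 1 (fully open), so that 0 is half open. A call has 1 to 20 rows; each row shifts and turns the commanded pose from where the row before left it; what a row does not reach is not made up. A row lasts 1/12 s, in which the tool goes at most 41.7 mm and 7.16 degrees, less where a joint would pass 70% of its speed; a pose out of reach is approached as far as the arm can. A call with a number of a shift or a turn outside -1 to 1 is refused whole. A call with a gripper value outside its range is refused whole. The fingers move at their own pace and stop on an object; the grip force is fixed at half the most. Time passes only in rows, so rows that do not move let the fingers close. It gives the time, the measured TCP pose, the force, the opening and the grip force at its end, in the units of the state.
- env.state(): the state, without advancing time (a new reading comes with each control period).
- read_camera(name): name is "scene" or "top" or "wrist"; returns a dict with "image" (420x560x3 uint8, red, green, blue), "fx", "fy", "cx", "cy" (pixels), "rvec" (rotation vector, rad) and "tvec" (3), from world to camera coordinates, as OpenCV has them. Camera axes: x right, y down, z forward; pixel columns grow to the right and rows downward; lengths in mm; the calibration is good to about 2 mm. A picture is of the moment at which its call begins. There is no depth.
- env.job_done(): hands the job in; it is judged then, once.
Trained networks look in a picture, given as the dict that the camera call returned (one of the last four; its "shot" number tells which), for a name from the list of things; names that differ only in an ending like _2 or _b are one class to them, and where a whole thing is asked for, a point or a joint stands for the part that bears it (a point fixed in the world has none). Each returns a list of dicts, best first, with "confidence" (0 to 1); they miss things now and then, are a little off and sometimes report something else, mostly with a low value. They report only what shows in the picture. A call takes as long as a camera call. They do not tell look-alikes from the thing itself.
- search_frame(thing, picture): "at" ([column, row] in pixels, amid what is visible of it).
- cut_out(thing, picture): "region" (420x560 bool, what is visible of it) and "at" ([column, row] in pixels, amid what is visible of it).
The state is a dict: "t": time; "joints": joint angles; "qvel": joint speeds; "tau": joint torques, N m; "eef_pos": TCP position; "tcp_rot": TCP orientation; "ft_force": force on the tool from outside, world axes, zero at the start; "moment": the same for the moment, N m; "opening": opening from 0.0 (shut) to 1.0 (fully open); "grip_force": force on a finger pad.
Only numpy, scipy, OpenCV 4.12 (cv2) and the standard library are available. Lean on these libraries where they do the work, as an engineer would, in place of code of your own. Each camera call takes 0.05 s, during which the arm holds its last target. There are 200 camera calls.

## Working session

There is one attempt and no reset: what is moved stays moved. The work goes in short steps, Python scripts to look and compute and a tool call to move; the robot and the scene stay as the last step left them, time stands still between calls to the robot, and variables do not carry over. Pictures are saved under pics/ and viewed, at most 13 in all, crops included, and the job is handed in when it is done.

Besides the shell and the picture viewer there is one more tool, called after "Call:" as name(argument=value, ...), one argument or row to a line, values as JSON. move_arm: Moves the arm, as the interface text tells. Its arguments: {"type":"object","properties":{"commands":{"type":"array","items":{"type":"array"}}},"required":["commands"]}

```bash
mkdir -p pics
cat > h.py <<'E'
import numpy as np, cv2
from cell import env, read_camera, search_frame, cut_out
def ray(p,uv):
    R=cv2.Rodrigues(np.array(p["rvec"],float))[0]; t=np.array(p["tvec"],float).ravel()
    d=R.T@np.array([(uv[0]-p["cx"])/p["fx"],(uv[1]-p["cy"])/p["fy"],1.]); return -R.T@t,d
def onz(p,uv,z):
    o,d=ray(p,uv); return o+d*(z-o[2])/d[2]
def proj(p,X):
    K=np.array([[p["fx"],0,p["cx"]],[0,p["fy"],p["cy"]],[0,0,1.]])
    return cv2.projectPoints(np.array(X,float).reshape(-1,1,3),np.array(p["rvec"],float),np.array(p["tvec"],float),K,None)[0].reshape(-1,2)
def save(p,n,crop=None,s=1):
    im=p["image"][:,:,::-1]
    if crop: im=im[crop[1]:crop[3],crop[0]:crop[2]]
    cv2.imwrite("pics/"+n,cv2.resize(im,None,fx=s,fy=s,interpolation=cv2.INTER_CUBIC))
E
python3 - <<'E'
from h import *
np.set_printoptions(precision=1,suppress=True)
ps={}
for n in("scene","top"):
    p=read_camera(n);ps[n]=p
    print(n,ray(p,(280,210)),p["fx"])
    for th in("station","turner","turner_grip","biscuit","shaker","cup","bottle"):
        print(th,[(np.round(d["at"]),round(d["confidence"],2),onz(p,d["at"],0)) for d in search_frame(th,p)[:3]])
im=np.vstack([ps["top"]["image"],ps["scene"]["image"]])[:,:,::-1]
cv2.imwrite("pics/a.png",ps["top"]["image"][:,:,::-1]);cv2.imwrite("pics/b.png",ps["scene"]["image"][:,:,::-1])
print(env.state())
E
```

```text
scene (array([ -93.7, -548.4,  750.8]), array([ 0.5,  0.5, -0.6])) 395.7200228975965
station [(array([338., 225.]), 0.64, array([604.6, -85.3,   0. ]))]
turner [(array([172., 212.]), 0.89, array([314.1, 297.3,   0. ])), (array([214., 194.]), 0.85, array([449.5, 275.8,   0. ]))]
turner_grip [(array([218., 196.]), 0.86, array([454.3, 258.9,   0. ])), (array([178., 214.]), 0.79, array([319.2, 275.4,   0. ]))]
biscuit [(array([322., 231.]), 0.7, array([556.6, -69.7,   0. ])), (array([436., 262.]), 0.66, array([ 671.3, -351.7,    0. ])), (array([218., 194.]), 0.46, array([460.3, 269.8,   0. ]))]
shaker [(array([395., 291.]), 0.8, array([ 517.8, -327.1,    0. ])), (array([259., 138.]), 0.46, array([785. , 430.5,   0. ]))]
cup [(array([433., 262.]), 0.89, array([ 667.7, -346. ,    0. ]))]
bottle [(array([260., 133.]), 0.85, array([810.2, 451.3,   0. ]))]
top (array([ 305.4,   18.8, 1436.9]), array([ 0.1,  0. , -1. ])) 482.4322316121169
station [(array([315., 178.]), 0.65, array([615.5, -79.7,   0. ]))]
turner [(array([194., 277.]), 0.96, array([310.7, 275.1,   0. ])), (array([207., 232.]), 0.57, array([445.7, 242.8,   0. ]))]
turner_grip [(array([204., 228.]), 0.92, array([456. , 251.6,   0. ])), (array([192., 278.]), 0.92, array([307.7, 280.8,   0. ]))]
biscuit [(array([312., 200.]), 0.9, array([548.7, -70.7,   0. ])), (array([204., 231.]), 0.4, array([448.4, 252.8,   0. ]))]
shaker [(array([404., 220.]), 0.66, array([ 492.2, -346. ,    0. ]))]
cup [(array([406., 163.]), 0.54, array([ 669.9, -355.2,    0. ]))]
bottle []
{'t': 0.8, 'joints': array([ 1.1,  0.5,  1.6,  0. ,  1.1, -0.1]), 'qvel': array([ 0., -0., -0.,  0.,  0.,  0.]), 'tau': array([ -0. , -61.2, -25.8,   0.1,   0. ,   0. ]), 'eef_pos': array([232.3, 580.2, 404.7]), 'tcp_rot': array([ 3.1, -0. ,  2.8]), 'ft_force': array([0.2, 0.9, 0.1]), 'moment': array([-0.,  0., -0.]), 'grip_force': 0.0, 'opening': 0.999645767141084}
```

View pics/a.png

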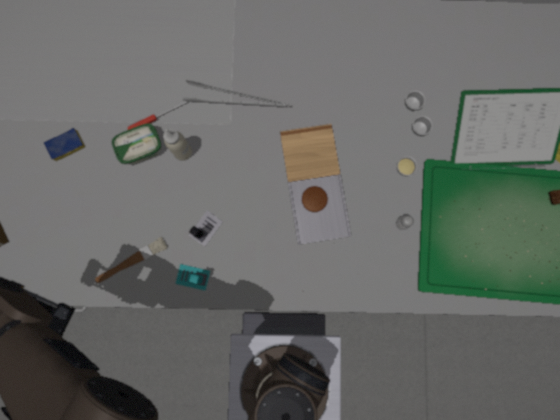

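View pics/b.png

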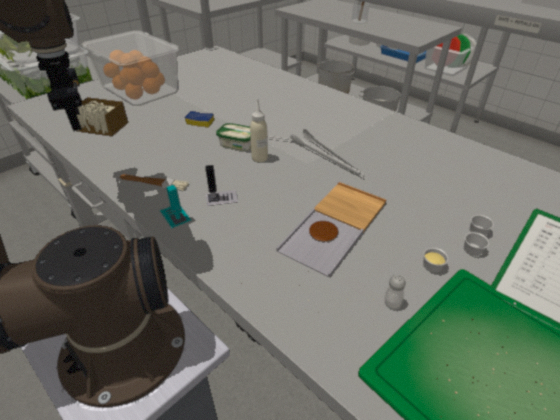

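The top picture holds two turner-like things: a black-handled one at about (204,230) and a turquoise one at (193,277). There is also a brown-handled brush at (120,268). The black one fits the description. The station is at (315,185), the biscuit at (315,199), the shaker at (405,221), the cup at (406,166) and the bottle at (177,145).

Run:
```python
from h import *
from scipy.optimize import minimize
np.set_printoptions(precision=2,suppress=True)
P={n:read_camera(n) for n in("scene","top")}
def mask(p,pts3):
    m=np.zeros((420,560),np.uint8)
    cv2.fillConvexPoly(m,cv2.convexHull(np.round(proj(p,pts3)*16).astype(np.int32)),1,shift=4) ; return m>0
def T(v,q): c,s=np.cos(v[2]),np.sin(v[2]); q=np.array(q,float); return np.c_[v[0]+c*q[:,0]-s*q[:,1],v[1]+s*q[:,0]+c*q[:,1],q[:,2]]
st=[(x,y,z) for y in(-80,80) for x,z in((0,15),(160,15),(160,0),(-190,0),(-190,15))]
regs={n:cut_out("station",P[n])[0]["region"] for n in P}
for n in P:
  b=[d for d in cut_out("biscuit",P[n])][0]
  regs[n]=regs[n]|b["region"]; print(n,"biscuit",onz(P[n],b["at"],16 if 1 else 0),regs[n].sum())
def cost(v,ns=("scene","top")):
    c=0
    for n in ns:
        m=mask(P[n],T(v,st)); c+=1-(m&regs[n]).sum()/(m|regs[n]).sum()
    return c
for ns in(("scene","top"),("top",),("scene",)):
    r=minimize(cost,[600,-80,0.12],args=(ns,),method="Nelder-Mead",options=dict(initial_simplex=[[600,-80,.12],[620,-80,.12],[600,-60,.12],[600,-80,.22]]))
    print(ns,r.x,r.fun)
p=P["top"]
for d in cut_out("turner",p)[:3]:
    v,u=np.nonzero(d["region"]); print(d["at"],d["confidence"],cv2.minAreaRect(np.c_[u,v].astype(np.float32)))
save(p,"c.png",(160,190,360,300),4)
```

```text
scene biscuit [549.89 -78.15  16.  ] 5288
top biscuit [549.42 -73.26  16.  ] 6075
('scene', 'top') [615.08 -75.82   0.17] 0.054291055588668646
('top',) [615.82 -74.66   0.18] 0.032797325266677335
('scene',) [615.9  -75.34   0.17] 0.020070618844081012
[195.6, 276.9] 0.83 ((192.75, 277.25), (32.16304397583008, 22.161123275756836), 11.309932708740234)
[207.6, 229.7] 0.72 ((205.3736114501953, 227.8643341064453), (21.400848388671875, 31.156219482421875), 37.5685920715332)
```

View pics/c.png

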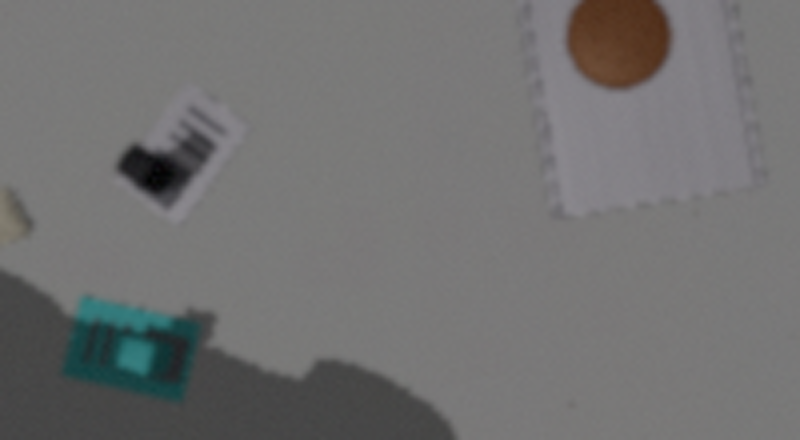

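The crop shows the black square handle at crop (150,170), i.e. (197,232) in the full picture. Its blade points up and to the right, with slots near the front, which gives a yaw of about -0.65. The turquoise one is at (193,277) and stays untouched. I'll go above the black turner now.

Call:
move_arm(
  commands=[
    [[0.285, -0.442, 0], -0.98, 1],
    [[0.285, -0.442, 0], -0.98, 1],
    [[0.285, -0.442, 0], -0.98, 1],
    [[0.285, -0.442, 0], -0.98, 1],
    [[0.285, -0.442, 0], -0.98, 1],
    [[0.285, -0.442, 0], -0.98, 1],
    [[0.285, -0.442, 0], -0.98, 1],
    [[0.285, -0.442, 0], -0.98, 1],
    [[0.285, -0.442, 0], -0.98, 1],
    [[0.285, -0.442, 0], -0.98, 1],
    [[0.285, -0.442, 0], -0.98, 1],
    [[0.285, -0.442, 0], -0.98, 1],
    [[0.285, -0.442, 0], -0.98, 1],
    [[0.285, -0.442, 0], -0.98, 1],
    [[0.285, -0.442, 0], -0.98, 1],
    [[0.285, -0.442, 0], -0.98, 1],
    [[0.285, -0.442, 0], -0.98, 1],
    [[0.285, -0.442, 0], -0.98, 1],
    [[0.285, -0.442, 0], -0.98, 1],
    [[0.285, -0.442, 0], -0.98, 1],
  ],
)

```text
t: 2.82
eef_pos: [403.6, 314.3, 404.9]
tcp_rot: [3.141, -0.0, 1.189]
ft_force: [-0.5, -0.2, -0.3]
opening: 1.0
grip_force: 0.0
```

Call:
move_arm(
  commands=[
    [[0.285, -0.442, 0], -0.98, 1],
    [[0.285, -0.442, 0], -0.98, 1],
    [[0.285, -0.442, 0], -0.98, 1],
    [[0.285, -0.442, 0], -0.98, 1],
    [[0, 0, 0], 0, 1],
    [[0, 0, 0], 0, 1],
  ],
)

```text
t: 3.32
eef_pos: [437.7, 261.7, 404.8]
tcp_rot: [3.142, -0.0, 0.879]
ft_force: [-0.3, -0.1, 0.6]
opening: 1.001
grip_force: 0.0
```

Run:
```python
from h import *
np.set_printoptions(precision=3,suppress=True)
s=env.state();print(s["eef_pos"],s["tcp_rot"],s["joints"],s["ft_force"])
p=read_camera("wrist");q=read_camera("top");print(ray(p,(280,210)))
for n,c in(("w",p),("t",q)):
  for th in("turner","turner_grip"):
    for d in cut_out(th,c)[:3]:
      v,u=np.nonzero(d["region"]); print(n,th,d["at"],d["confidence"],onz(c,d["at"],1),cv2.minAreaRect(np.c_[u,v].astype(np.float32)))
save(p,"d.png")
```

```text
[437.67  261.681 404.813] [ 3.142 -0.     0.879] [0.409 0.328 1.836 0.    0.977 1.101] [-0.255 -0.125  0.632]
(array([485.996, 319.88 , 384.658]), array([-0.153, -0.217, -0.964]))
w turner [178.3, 239.9] 0.87 [317.362 278.735   1.   ] ((176.43605041503906, 249.63580322265625), (96.04546356201172, 61.42442321777344), 60.75117111206055)
w turner [291.3, 184.0] 0.79 [452.487 247.963   1.   ] ((297.5839538574219, 189.7357177734375), (72.99490356445312, 89.3805160522461), 84.42780303955078)
w turner [548.5, 261.8] 0.72 [618.459  -5.061   1.   ] ((490.5064697265625, 311.7576904296875), (19.76692008972168, 194.64979553222656), 49.89908981323242)
w turner_grip [289.6, 185.8] 0.56 [449.887 247.605   1.   ] ((298.19305419921875, 189.93069458007812), (72.33920288085938, 89.35433959960938), 84.2894058227539)
t turner [211.9, 228.4] 0.69 [456.069 227.841   1.   ] ((206.5810546875, 227.48646545410156), (19.413354873657227, 28.713167190551758), 35.53767776489258)
t turner_grip [207.1, 227.0] 0.81 [459.969 242.36    1.   ] ((207.31707763671875, 227.35366821289062), (20.927284240722656, 28.892148971557617), 38.65980911254883)
```

View pics/d.png

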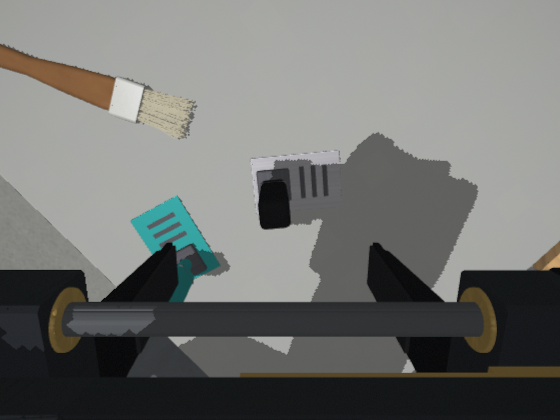

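The wrist picture shows the turner at (295,185). Its blade runs from the back-left corner (251,157) to the front-left corner (340,151), and the handle top is at about (274,208). The turquoise one is at (175,240).

Run:
```python
from h import *
np.set_printoptions(precision=3,suppress=True)
p=read_camera("wrist")
a=onz(p,(251,157.5),2);b=onz(p,(340,151),2);d=b-a
yaw=np.arctan2(d[1],d[0]);print(a,b,np.hypot(*d[:2]),yaw)
ex=np.array([np.cos(yaw),np.sin(yaw),0]);ey=np.array([-ex[1],ex[0],0])
O=(a+b)/2-24*ex-30*ey;O[2]=0;print(O)
pt=lambda x,y,z:O+x*ex+y*ey+[0,0,z]
im=p["image"].copy()
for z,q in((2,[(-22,30),(70,30),(70,-30),(-22,-30)]),(117,[(-12,12),(12,12),(12,-12),(-12,-12)])):
    cv2.polylines(im,[np.round(proj(p,[pt(x,y,z) for x,y in q])).astype(np.int32)],True,(255,0,0) if z==2 else (0,255,0),1)
save(dict(image=im),"e.png",(200,110,400,260),4)
```

```text
[437.456 297.242   2.   ] [512.328 243.911   2.   ] 91.9240687806838 -0.6189283053125506
[437.939 260.065   0.   ]
```

View pics/e.png

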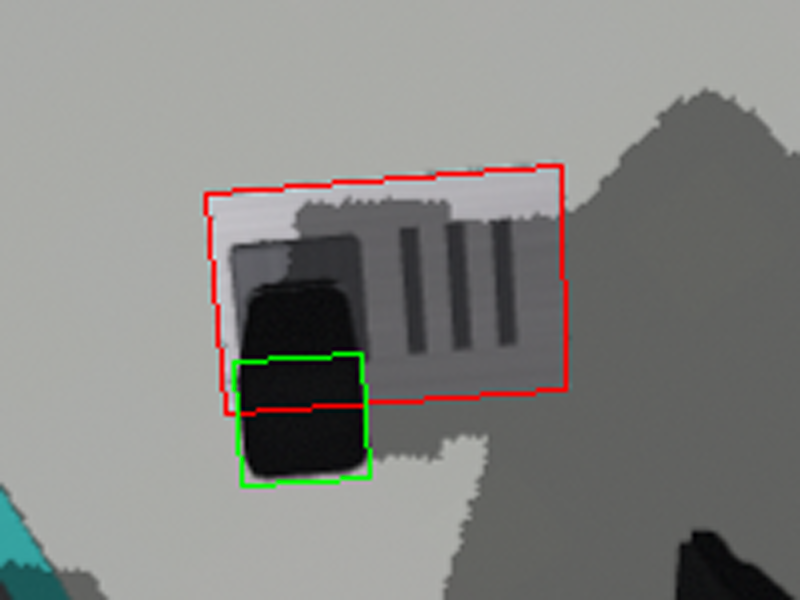

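The overlay fits, so the turner is at (438,260) with yaw -0.62. Next I turn 0.073, descend 149 mm and close.

Call:
move_arm(
  commands=[
    [[0, -0.05, -0.8], 0.91, 1],
    [[0, 0, -0.8], 0, 1],
    [[0, 0, -0.8], 0, 1],
    [[0, 0, -0.8], 0, 1],
    [[0, 0, -0.8], 0, 1],
    [[0, 0, -0.6], 0, 1],
    [[0, 0, -0.36], 0, 1],
    [[0, 0, 0], 0, 1],
    [[0, 0, 0], 0, -1],
    [[0, 0, 0], 0, -1],
    [[0, 0, 0], 0, -1],
    [[0, 0, 0], 0, -1],
    [[0, 0, 0], 0, -1],
    [[0, 0, 0], 0, -1],
    [[0, 0, 0], 0, -1],
    [[0, 0, 0], 0, -1],
    [[0, 0, 0], 0, -1],
    [[0, 0, 0], 0, -1],
  ],
)

```text
t: 5.17
eef_pos: [437.5, 260.5, 256.0]
tcp_rot: [3.142, 0.0, 0.952]
ft_force: [0.7, 0.2, 0.1]
opening: 0.355
grip_force: 0.0
```

Call:
move_arm(
  commands=[
    [[0, 0, 0], 0, -1],
    [[0, 0, 0], 0, -1],
    [[0, 0, 0], 0, -1],
    [[0, 0, 0], 0, -1],
    [[0, 0, 0], 0, -1],
    [[0, 0, 0], 0, -1],
  ],
)

```text
t: 5.67
eef_pos: [437.5, 260.5, 255.9]
tcp_rot: [3.141, 0.0, 0.952]
ft_force: [-0.4, -0.3, -1.9]
opening: 0.252
grip_force: 30.0
```

Call:
move_arm(
  commands=[
    [[0, 0, 0.5], 0, -1],
    [[0, 0, 0.8], 0, -1],
    [[0, 0, 0.8], 0, -1],
    [[0, 0, 0.8], 0, -1],
    [[0, 0, 0.3], 0, -1],
    [[-0.038, -0.855, 0], 0.706, -1],
    [[-0.038, -0.855, 0], 0.706, -1],
    [[-0.038, -0.855, 0], 0.706, -1],
    [[-0.038, -0.855, 0], 0.706, -1],
    [[-0.038, -0.855, 0], 0.706, -1],
    [[-0.038, -0.855, 0], 0.706, -1],
    [[-0.038, -0.855, 0], 0.706, -1],
    [[-0.038, -0.855, 0], 0.706, -1],
    [[-0.038, -0.855, 0], 0.706, -1],
    [[-0.038, -0.855, 0], 0.706, -1],
    [[-0.038, -0.855, 0], 0.706, -1],
    [[-0.038, -0.855, 0], 0.706, -1],
    [[-0.038, -0.855, 0], 0.706, -1],
    [[-0.038, -0.855, 0], 0.706, -1],
  ],
)

```text
t: 7.25
eef_pos: [421.1, -99.8, 351.3]
tcp_rot: [-3.141, -0.0, 1.745]
ft_force: [0.9, 0.0, -1.2]
opening: 0.248
grip_force: 30.0
```

Call:
move_arm(
  commands=[
    [[0, 0, 0], 0, -1],
    [[0, 0, 0], 0, -1],
  ],
)

```text
t: 7.42
eef_pos: [421.3, -99.4, 351.3]
tcp_rot: [-3.141, -0.001, 1.74]
ft_force: [-0.4, 0.4, -1.9]
opening: 0.253
grip_force: 30.0
```

Run:
```python
from h import *
np.set_printoptions(precision=3,suppress=True)
s=env.state();print(s["eef_pos"],s["tcp_rot"],s["ft_force"],s["moment"])
p=read_camera("wrist");save(p,"f.png")
for d in cut_out("biscuit",p)[:2]:
    v,u=np.nonzero(d["region"]);print(d["at"],d["confidence"],u.min(),u.max(),v.min(),v.max(),onz(p,d["at"],17))
```

```text
[421.278 -99.45  351.334] [-3.141 -0.001  1.74 ] [-0.428  0.41  -1.943] [-0.087  0.109  0.03 ]
[424.3, 193.5] 0.69 379 467 152 240 [551.791 -73.229  17.   ]
```

View pics/f.png

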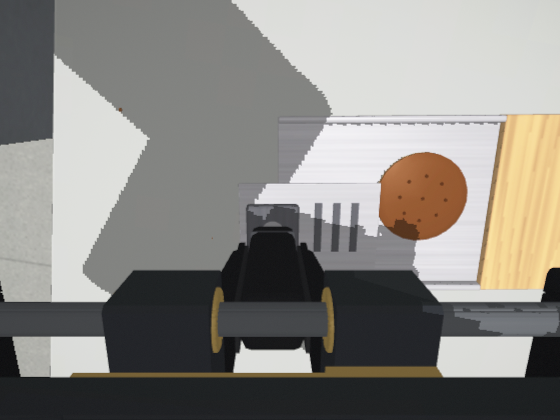

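The wrist picture shows the step line from (503,122) to (480,285), the biscuit centred at (424,194), and the blade to its left with its front edge at column 380.

Run:
```python
from h import *
np.set_printoptions(precision=2,suppress=True)
p=read_camera("wrist")
a=onz(p,(503.5,117),15);b=onz(p,(479.5,288),15);d=a-b
yaw=np.arctan2(d[1],d[0])-np.pi/2;print(a,b,np.hypot(*d[:2]),"yaw edge",yaw)
l=onz(p,(279,117),15);r=onz(p,(500,115),15);e=r-l;print("rim yaw",np.arctan2(e[1],e[0]),l,r)
def inst(X,O,y): c,s=np.cos(y),np.sin(y);v=X[:2]-np.array(O);return np.array([c*v[0]+s*v[1],-s*v[0]+c*v[1]])
C=onz(p,(424.3,195),17)
for O,y in(((615.5,-75.2),.172),(((a+b)/2)[:2],yaw)):print(O,y,"biscuit",inst(C,O,y),"near/far",inst(onz(p,(379.5,195),13),O,y),inst(onz(p,(467.5,195),13),O,y))
```

```text
[599.71   2.01  15.  ] [ 629.32 -151.59   15.  ] 156.42280101804946 yaw edge 0.19041918466126462
rim yaw 0.17800283367422265 [415.85 -29.4   15.  ] [596.32   3.06  15.  ]
(615.5, -75.2) 0.172 biscuit [-61.92  12.95] near/far [-99.84  12.13] [-22.04  11.91]
[614.52 -74.79] 0.19041918466126462 biscuit [-60.79  13.49] near/far [-98.72  13.37] [-20.93  11.72]
```

Call:
move_arm(
  commands=[
    [[0.09, 0.1, -0.5], 0.11, -1],
    [[0, 0, -0.8], 0, -1],
    [[0, 0, -0.8], 0, -1],
    [[0, 0, -0.5], 0, -1],
    [[0, 0, -0.2], 0, -1],
    [[0, 0, 0], 0, -1],
    [[0, 0, 0], 0, -1],
    [[0, 0, 0], 0, -1],
  ],
)

```text
t: 8.23
eef_pos: [424.4, -95.4, 268.8]
tcp_rot: [3.14, 0.001, 1.752]
ft_force: [0.4, 0.6, -1.7]
opening: 0.255
grip_force: 30.0
```

Call:
move_arm(
  commands=[
    [[0, 0, -0.06], 0, -1],
    [[0, 0, 0], 0, -1],
    [[0, 0, 0], 0, -1],
  ],
)

```text
t: 8.48
eef_pos: [424.2, -95.6, 266.6]
tcp_rot: [3.141, 0.0, 1.751]
ft_force: [0.5, 0.1, -1.4]
opening: 0.25
grip_force: 30.0
```

Call:
move_arm(
  commands=[
    [[0, 0, -0.06], 0, -1],
    [[0, 0, 0], 0, -1],
    [[0, 0, 0], 0, -1],
  ],
)

```text
t: 8.73
eef_pos: [424.2, -95.6, 264.3]
tcp_rot: [3.142, -0.0, 1.751]
ft_force: [0.4, -0.4, -2.2]
opening: 0.246
grip_force: 30.0
```

Call:
move_arm(
  commands=[
    [[0, 0, -0.025], 0, -1],
    [[0, 0, 0], 0, -1],
    [[0, 0, 0], 0, -1],
  ],
)

```text
t: 8.98
eef_pos: [424.2, -95.6, 263.6]
tcp_rot: [3.142, -0.0, 1.751]
ft_force: [-0.4, -0.3, -1.5]
opening: 0.255
grip_force: 30.0
```

Call:
move_arm(
  commands=[
    [[0, 0, -0.02], 0, -1],
    [[0, 0, 0], 0, -1],
    [[0, 0, 0], 0, -1],
  ],
)

```text
t: 9.23
eef_pos: [424.2, -95.6, 263.0]
tcp_rot: [3.142, -0.0, 1.751]
ft_force: [0.4, -0.6, -1.9]
opening: 0.252
grip_force: 30.0
```

Call:
move_arm(
  commands=[
    [[0, 0, -0.015], 0, -1],
    [[0, 0, 0], 0, -1],
    [[0, 0, 0], 0, -1],
  ],
)

```text
t: 9.48
eef_pos: [424.2, -95.6, 262.5]
tcp_rot: [3.142, -0.0, 1.752]
ft_force: [-0.1, -0.8, -1.1]
opening: 0.25
grip_force: 30.0
```

Call:
move_arm(
  commands=[
    [[0, 0, -0.015], 0, -1],
    [[0, 0, 0], 0, -1],
    [[0, 0, 0], 0, -1],
  ],
)

```text
t: 9.73
eef_pos: [424.2, -95.6, 262.1]
tcp_rot: [-3.142, -0.0, 1.752]
ft_force: [-1.0, -0.1, -1.6]
opening: 0.25
grip_force: 30.0
```

Call:
move_arm(
  commands=[
    [[0, 0, -0.015], 0, -1],
    [[0, 0, 0], 0, -1],
    [[0, 0, 0], 0, -1],
  ],
)

```text
t: 9.98
eef_pos: [424.2, -95.6, 261.6]
tcp_rot: [-3.142, -0.0, 1.752]
ft_force: [-0.2, -0.9, -1.7]
opening: 0.251
grip_force: 30.0
```

Call:
move_arm(
  commands=[
    [[0, 0, -0.012], 0, -1],
    [[0, 0, 0], 0, -1],
    [[0, 0, 0], 0, -1],
  ],
)

```text
t: 10.23
eef_pos: [424.2, -95.6, 261.4]
tcp_rot: [3.141, 0.0, 1.752]
ft_force: [-1.0, 0.5, 1.2]
opening: 0.251
grip_force: 30.0
```

Call:
move_arm(
  commands=[
    [[0, 0, -0.002], 0, -1],
    [[0, 0, 0], 0, -1],
    [[0, 0, 0], 0, -1],
    [[0, 0, 0], 0, -1],
    [[0, 0, 0], 0, -1],
    [[0, 0, 0], 0, -1],
  ],
)

```text
t: 10.73
eef_pos: [424.2, -95.6, 261.3]
tcp_rot: [3.141, 0.0, 1.751]
ft_force: [-2.0, 0.9, 5.1]
opening: 0.249
grip_force: 30.0
```

Call:
move_arm(
  commands=[
    [[0, 0, 0.004], 0, -1],
    [[0, 0, 0], 0, -1],
    [[0, 0, 0], 0, -1],
  ],
)

```text
t: 10.98
eef_pos: [424.2, -95.6, 261.4]
tcp_rot: [3.141, 0.0, 1.751]
ft_force: [-1.6, 0.8, 3.8]
opening: 0.255
grip_force: 30.0
```

```bash
cat > traj.py <<'E'
import numpy as np
sx=.9842;sy=.1771
pts=np.array([(33,0),(40,3),(40,7),(33,10),(-33,0),(-40,3),(-40,7),(-33,10)],float)
def edge(th,rc=15):
    t=np.radians(th);c,s=np.cos(t),np.sin(t)
    X=pts@np.array([[c,-s],[s,c]])      # x=r c+h s ; z=-r s+h c
    dz=8-X[:,1].min()
    if th<=90: dx=-X[:4,0].max()
    else: # brown face through corner (0,15)
        zc=15-dz; # face pts: h=10: z=-r s+10c=zc
        r=(10*c-zc)/s; dx=-(r*c+10*s)
    return np.array([-rc*c+dx, rc*s+dz])
if __name__=="__main__":
    for th in range(0,131,10): print(th,edge(th).round(1))
E
python3 traj.py; python3 -c "
from h import *;s=env.state();print(s['ft_force'],s['eef_pos'])"
```

```text
0 [-55.   8.]
10 [-55.4  16.3]
20 [-54.1  24.4]
30 [-51.1  32.9]
40 [-46.6  41.1]
50 [-40.7  48.2]
60 [-33.6  54.1]
70 [-25.8  58.7]
80 [-18.2  61.6]
90 [-10.  63.]
100 [-1.6 63.4]
110 [ 6.5 62.1]
120 [13.9 59.1]
130 [20.2 54.6]
[-1.55846128  0.79279649  3.78651237] [424.19588984 -95.61512056 261.36713262]
```

Call:
move_arm(
  commands=[
    [[0, 0, 0.004], 0, -1],
    [[0, 0, 0], 0, -1],
    [[0.066, 0.012, 0.0014], 0, -1],
    [[0.066, 0.012, 0.0014], 0, -1],
    [[0.066, 0.012, 0.0014], 0, -1],
    [[0.066, 0.012, 0.0014], 0, -1],
    [[0.066, 0.012, 0.0014], 0, -1],
    [[0.066, 0.012, 0.0014], 0, -1],
    [[0.066, 0.012, 0.0014], 0, -1],
    [[0.066, 0.012, 0.0014], 0, -1],
  ],
)

```text
t: 11.82
eef_pos: [440.3, -92.7, 261.8]
tcp_rot: [3.141, 0.0, 1.752]
ft_force: [-0.3, -0.4, -0.6]
opening: 0.254
grip_force: 30.0
```

Call:
move_arm(
  commands=[
    [[0, 0, -0.002], 0, -1],
    [[0.066, 0.012, 0.0012], 0, -1],
    [[0.066, 0.012, 0.0012], 0, -1],
    [[0.066, 0.012, 0.0012], 0, -1],
    [[0.066, 0.012, 0.0012], 0, -1],
    [[0.066, 0.012, 0.0012], 0, -1],
    [[0.066, 0.012, 0.0012], 0, -1],
  ],
)

```text
t: 12.4
eef_pos: [452.1, -90.5, 262.0]
tcp_rot: [-3.142, -0.0, 1.751]
ft_force: [-2.5, 0.2, 1.3]
opening: 0.251
grip_force: 30.0
```

Call:
move_arm(
  commands=[
    [[0.066, 0.012, 0.0014], 0, -1],
    [[0.066, 0.012, 0.0014], 0, -1],
    [[0.066, 0.012, 0.0014], 0, -1],
    [[0.066, 0.012, 0.0014], 0, -1],
    [[0.066, 0.012, 0.0014], 0, -1],
    [[0.066, 0.012, 0.0014], 0, -1],
  ],
)

```text
t: 12.9
eef_pos: [464.0, -88.4, 262.2]
tcp_rot: [3.142, 0.0, 1.752]
ft_force: [-2.1, -0.8, 1.9]
opening: 0.25
grip_force: 30.0
```

Call:
move_arm(
  commands=[
    [[0.05, 0.009, 0.0011], 0, -1],
    [[0.05, 0.009, 0.0011], 0, -1],
    [[0.05, 0.009, 0.0011], 0, -1],
    [[0.05, 0.009, 0.0011], 0, -1],
    [[0.05, 0.009, 0.0011], 0, -1],
    [[0.05, 0.009, 0.0011], 0, -1],
    [[0.05, 0.009, 0.0011], 0, -1],
    [[0.05, 0.009, 0.0011], 0, -1],
    [[0.05, 0.009, 0.0011], 0, -1],
  ],
)

```text
t: 13.65
eef_pos: [477.5, -85.9, 262.5]
tcp_rot: [3.141, 0.0, 1.752]
ft_force: [-1.2, 0.4, 0.4]
opening: 0.249
grip_force: 30.0
```

Run:
```python
from h import *
p=read_camera("wrist");q=read_camera("scene")
a=cv2.resize(p["image"][60:300,220:540],(640,480));b=cv2.resize(q["image"][170:290,260:420],(640,480))
cv2.imwrite("pics/g.png",cv2.resize(np.hstack([a,b]),(800,300))[:,:,::-1])
s=env.state();print(s["ft_force"],s["eef_pos"])
```

```text
[ 0.07030324  0.27097665 -1.11138368] [477.6246221  -85.94017656 262.49462457]
```

View pics/g.png

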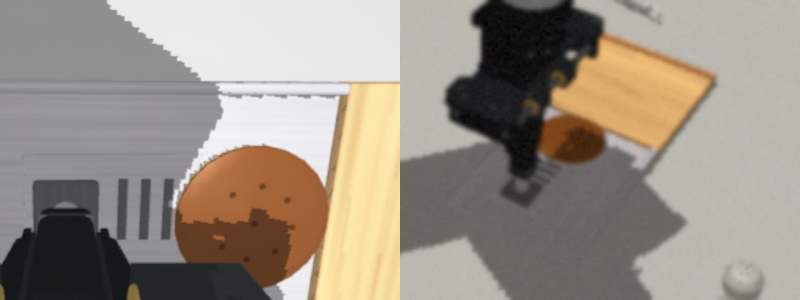

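The blade (last slot at column 167) has slid about 9 mm under the biscuit's near rim, and the biscuit touches the step. I'll slide 13 mm further.

Call:
move_arm(
  commands=[
    [[0.05, 0.009, 0.0008], 0, -1],
    [[0.05, 0.009, 0.0008], 0, -1],
    [[0.05, 0.009, 0.0008], 0, -1],
    [[0.05, 0.009, 0.0011], 0, -1],
    [[0.05, 0.009, 0.0011], 0, -1],
    [[0.05, 0.009, 0.0011], 0, -1],
    [[0.05, 0.009, 0.0011], 0, -1],
    [[0.05, 0.009, 0.0011], 0, -1],
    [[0.05, 0.009, 0.0011], 0, -1],
  ],
)

```text
t: 14.5
eef_pos: [490.9, -83.5, 262.8]
tcp_rot: [3.142, -0.0, 1.752]
ft_force: [-1.6, -0.7, -0.5]
opening: 0.253
grip_force: 30.0
```

Run:
```python
from h import *
from traj import *
s=env.state();print(s["ft_force"],s["eef_pos"])
# path from edge(4) at ~4mm steps
th=np.linspace(3,125,2000);E=np.array([edge(t) for t in th]);L=np.r_[0,np.cumsum(np.hypot(*np.diff(E,axis=0).T))]
print(L[-1]);g=np.arange(0,L[-1],4.);T=np.interp(g,L,th);e=np.array([edge(t) for t in T]);d=np.diff(e,axis=0)
for t,(a,b),(x,z) in zip(T[1:],e[1:],d/30): print(int(t),round(a,1),round(b,1),[round(x*sx,3),round(x*sy,3),round(z,3)])
```

```text
[-1.55221457 -0.72947656 -0.47658553] [490.94388515 -83.51051984 262.79702843]
105.00002685768193
7 -55.4 14.5 [np.float64(-0.005), np.float64(-0.001), np.float64(0.133)]
12 -55.2 18.5 [np.float64(0.008), np.float64(0.001), np.float64(0.133)]
17 -54.6 22.4 [np.float64(0.021), np.float64(0.004), np.float64(0.132)]
22 -53.5 26.3 [np.float64(0.034), np.float64(0.006), np.float64(0.129)]
26 -52.3 30.1 [np.float64(0.041), np.float64(0.007), np.float64(0.127)]
31 -50.7 33.8 [np.float64(0.05), np.float64(0.009), np.float64(0.123)]
35 -48.9 37.4 [np.float64(0.059), np.float64(0.011), np.float64(0.119)]
39 -46.8 40.8 [np.float64(0.069), np.float64(0.012), np.float64(0.114)]
43 -44.5 44.0 [np.float64(0.077), np.float64(0.014), np.float64(0.108)]
48 -41.9 47.0 [np.float64(0.086), np.float64(0.015), np.float64(0.101)]
52 -39.0 49.8 [np.float64(0.093), np.float64(0.017), np.float64(0.094)]
56 -35.9 52.4 [np.float64(0.101), np.float64(0.018), np.float64(0.086)]
61 -32.7 54.7 [np.float64(0.107), np.float64(0.019), np.float64(0.077)]
65 -29.2 56.8 [np.float64(0.113), np.float64(0.02), np.float64(0.0
[... 166 characters left out ...]
.float64(0.124), np.float64(0.022), np.float64(0.042)]
84 -14.4 62.5 [np.float64(0.128), np.float64(0.023), np.float64(0.029)]
89 -10.4 63.0 [np.float64(0.13), np.float64(0.023), np.float64(0.016)]
94 -6.5 63.4 [np.float64(0.131), np.float64(0.023), np.float64(0.013)]
98 -2.5 63.4 [np.float64(0.131), np.float64(0.024), np.float64(0.002)]
103 1.5 63.1 [np.float64(0.131), np.float64(0.024), np.float64(-0.011)]
108 5.5 62.3 [np.float64(0.129), np.float64(0.023), np.float64(-0.025)]
113 9.3 61.2 [np.float64(0.126), np.float64(0.023), np.float64(-0.038)]
118 13.0 59.6 [np.float64(0.121), np.float64(0.022), np.float64(-0.052)]
123 16.4 57.6 [np.float64(0.114), np.float64(0.02), np.float64(-0.067)]
```

Call:
move_arm(
  commands=[
    [[0, 0, 0.055], 0, -1],
    [[0, 0, 0.12], 0, -1],
    [[0.008, 0.001, 0.133], 0, -1],
    [[0.02, 0.004, 0.132], 0, -1],
    [[0.034, 0.006, 0.129], 0, -1],
    [[0.041, 0.007, 0.127], 0, -1],
    [[0.05, 0.009, 0.123], 0, -1],
    [[0.059, 0.011, 0.119], 0, -1],
    [[0, 0, 0], 0, -1],
  ],
)

```text
t: 15.25
eef_pos: [497.5, -82.4, 291.7]
tcp_rot: [3.14, 0.001, 1.752]
ft_force: [0.2, -0.9, -1.4]
opening: 0.253
grip_force: 30.0
```

Run:
```python
from h import *
p=read_camera("wrist");q=read_camera("scene")
a=cv2.resize(p["image"][60:300,220:540],(640,480));b=cv2.resize(q["image"][170:290,260:420],(640,480))
cv2.imwrite("pics/i.png",cv2.resize(np.hstack([a,b]),(800,300))[:,:,::-1])
s=env.state();print(s["ft_force"],s["eef_pos"])
```

```text
[-0.25591434  0.22898344 -1.75816465] [497.16325513 -82.36138233 291.02290276]
```

View pics/i.png

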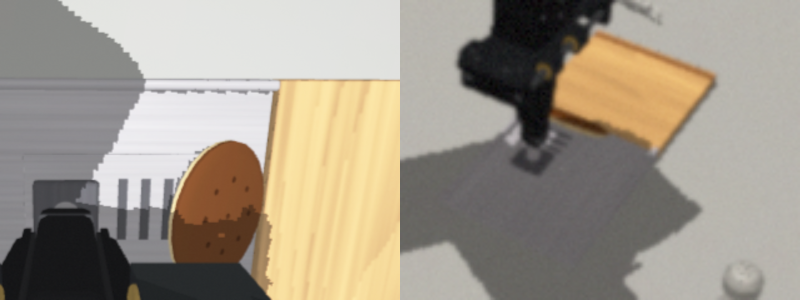

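The biscuit is now tilted about 35°, with its far rim against the step at column 265. I'll carry on along the arc.

Call:
move_arm(
  commands=[
    [[0.069, 0.012, 0.114], 0, -1],
    [[0.077, 0.014, 0.108], 0, -1],
    [[0.086, 0.015, 0.101], 0, -1],
    [[0.093, 0.017, 0.094], 0, -1],
    [[0.101, 0.018, 0.086], 0, -1],
    [[0.107, 0.019, 0.077], 0, -1],
    [[0.113, 0.02, 0.068], 0, -1],
    [[0.115, 0.021, 0.064], 0, -1],
    [[0.119, 0.022, 0.055], 0, -1],
    [[0.09, 0.016, 0.03], 0, -1],
    [[0.09, 0.016, 0.02], 0, -1],
    [[0.09, 0.016, 0.015], 0, -1],
    [[0.09, 0.016, 0.01], 0, -1],
    [[0.09, 0.016, 0.01], 0, -1],
    [[0.09, 0.016, 0], 0, -1],
  ],
)

```text
t: 16.6
eef_pos: [540.0, -74.7, 316.5]
tcp_rot: [3.142, -0.0, 1.751]
ft_force: [-0.8, 0.0, -1.3]
opening: 0.253
grip_force: 30.0
```

Run:
```python
from h import *
p=read_camera("wrist");q=read_camera("scene")
a=cv2.resize(p["image"][60:300,220:540],(640,480));b=cv2.resize(q["image"][170:290,260:420],(640,480))
cv2.imwrite("pics/j.png",cv2.resize(np.hstack([a,b]),(800,300))[:,:,::-1])
s=env.state();print(s["ft_force"],s["eef_pos"])
```

```text
[-0.23717121 -0.35017355 -1.90641328] [540.12365555 -74.75221598 316.44122985]
```

View pics/j.png

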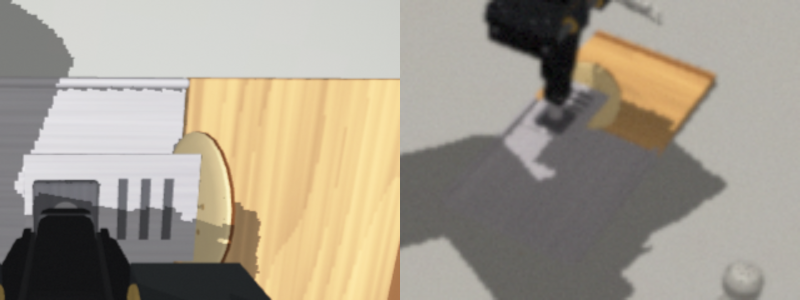

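The pale face now shows at the blade's edge, so the biscuit is past upright. I'll push it gently onward.

Call:
move_arm(
  commands=[
    [[0.08, 0.014, 0], 0, -1],
    [[0.08, 0.014, -0.004], 0, -1],
    [[0.08, 0.014, -0.008], 0, -1],
    [[0.08, 0.014, -0.012], 0, -1],
    [[0.08, 0.014, -0.018], 0, -1],
    [[0.08, 0.014, -0.02], 0, -1],
    [[0.06, 0.01, -0.02], 0, -1],
    [[0.06, 0.01, -0.02], 0, -1],
    [[0, 0, 0], 0, -1],
    [[0, 0, 0], 0, -1],
    [[0, 0, 0], 0, -1],
    [[0, 0, 0], 0, -1],
  ],
)

```text
t: 17.7
eef_pos: [557.7, -71.7, 313.5]
tcp_rot: [3.141, 0.0, 1.752]
ft_force: [0.6, -1.1, -2.1]
opening: 0.252
grip_force: 30.0
```

Run:
```python
from h import *
p=read_camera("wrist");q=read_camera("scene")
a=cv2.resize(p["image"][60:300,220:540],(640,480));b=cv2.resize(q["image"][170:290,260:420],(640,480))
cv2.imwrite("pics/k.png",cv2.resize(np.hstack([a,b]),(800,300))[:,:,::-1])
s=env.state();print(s["ft_force"],s["eef_pos"])
for n,c in(("w",p),("s",q)):
  for d in cut_out("biscuit",c)[:2]:
    v,u=np.nonzero(d["region"]);X=onz(c,[(u.min()+u.max())/2,(v.min()+v.max())/2],25)-[615.2,-75,0];print(n,d["confidence"],d["at"],X[0]*.984+X[1]*.177,-X[0]*.177+X[1]*.984)
```

```text
[ 0.03250053  0.09775664 -1.57608278] [557.71410145 -71.68772833 313.50087531]
w 0.9 [394.0, 202.8] 26.801245477242087 13.944679931688816
s 0.61 [346.8, 214.2] 18.388348927099717 -9.782680689889668
```

View pics/k.png

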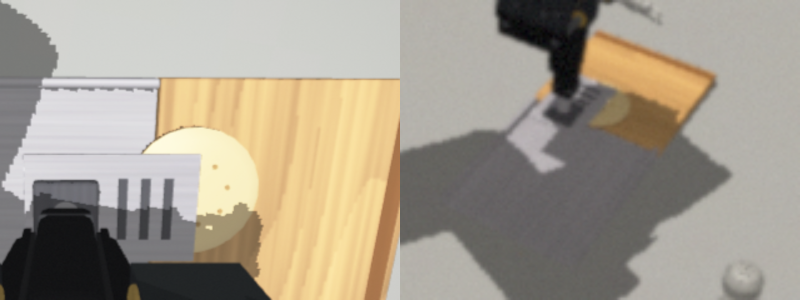

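The biscuit lies pale side up on the board, with its far rim at column 259 and a small overhang past the step at column 157. I'll carry the turner to the bare worktop on the left.

Call:
move_arm(
  commands=[
    [[0, 0, 0.5], 0, -1],
    [[-0.3, 0, 0.6], 0, -1],
    [[-0.45, 0.84, 0], 0, -1],
    [[-0.45, 0.84, 0], 0, -1],
    [[-0.45, 0.84, 0], 0, -1],
    [[-0.45, 0.84, 0], 0, -1],
    [[-0.45, 0.84, 0], 0, -1],
    [[-0.45, 0.84, 0], 0, -1],
    [[-0.45, 0.84, 0], 0, -1],
    [[-0.45, 0.84, 0], 0, -1],
    [[0, 0, -0.3], 0, -1],
    [[0, 0, -0.8], 0, -1],
    [[0, 0, -0.8], 0, -1],
    [[0, 0, -0.7], 0, -1],
    [[0, 0, -0.3], 0, -1],
    [[0, 0, 0], 0, -1],
    [[0, 0, 0], 0, -1],
  ],
)

```text
t: 19.32
eef_pos: [441.1, 129.8, 259.6]
tcp_rot: [-3.141, -0.0, 1.751]
ft_force: [-0.6, 0.3, -1.6]
opening: 0.249
grip_force: 30.0
```

Run:
```python
from h import *
q=read_camera("top");w=read_camera("scene")
s=env.state();print(s["ft_force"],s["eef_pos"],s["tcp_rot"])
for n,c in(("t",q),("s",w)):
  for d in cut_out("biscuit",c)[:2]:
    v,u=np.nonzero(d["region"]);X=onz(c,[(u.min()+u.max())/2,(v.min()+v.max())/2],22)-[615.2,-75,0];print(n,d["confidence"],d["at"],u.max()-u.min(),v.max()-v.min(),X[0]*.984+X[1]*.177,-X[0]*.177+X[1]*.984)
a=cv2.resize(q["image"][100:280,190:370],(400,400));b=cv2.resize(w["image"][130:280,210:410],(533,400))
cv2.imwrite("pics/l.png",cv2.resize(np.hstack([a,b]),(800,343))[:,:,::-1])
```

```text
[ 0.14609407 -0.41903817 -1.1418853 ] [441.10560689 129.87604811 260.3760447 ] [3.13994344e+00 6.17256563e-05 1.75137043e+00]
t 0.66 [307.5, 174.5] 26 24 20.398432334680063 12.569865840871046
s 0.7 [337.3, 211.3] 27 18 19.102936482239443 11.010691759981345
```

View pics/l.png

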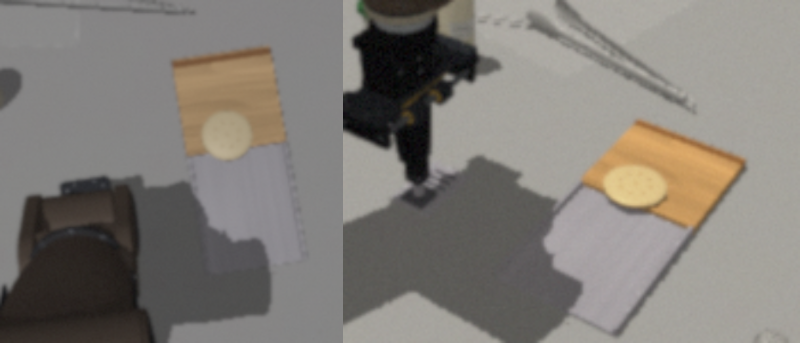

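The turner's foot is clear of everything. The biscuit lies flat and pale side up, and its centre is about 20–23 mm past the step, which is enough. Now I'll set the turner down.

Call:
move_arm(
  commands=[
    [[0, 0, -0.05], 0, -1],
    [[0, 0, -0.03], 0, -1],
    [[0, 0, 0], 0, -1],
    [[0, 0, -0.01], 0, -1],
    [[0, 0, 0], 0, -1],
    [[0, 0, 0], 0, -1],
  ],
)

```text
t: 20.02
eef_pos: [440.8, 129.9, 256.7]
tcp_rot: [3.142, 0.0, 1.751]
ft_force: [-0.2, -0.2, -1.1]
opening: 0.252
grip_force: 30.0
```

Call:
move_arm(
  commands=[
    [[0, 0, -0.015], 0, -1],
    [[0, 0, 0], 0, -1],
    [[0, 0, 0], 0, -1],
  ],
)

```text
t: 20.27
eef_pos: [440.8, 129.9, 256.2]
tcp_rot: [3.142, -0.0, 1.752]
ft_force: [0.2, 0.2, -2.2]
opening: 0.251
grip_force: 30.0
```

Call:
move_arm(
  commands=[
    [[0, 0, -0.01], 0, -1],
    [[0, 0, 0], 0, -1],
    [[0, 0, 0], 0, -1],
  ],
)

```text
t: 20.52
eef_pos: [440.8, 129.9, 256.0]
tcp_rot: [3.142, 0.0, 1.752]
ft_force: [0.1, 0.4, -1.5]
opening: 0.255
grip_force: 30.0
```

Call:
move_arm(
  commands=[
    [[0, 0, -0.008], 0, -1],
    [[0, 0, 0], 0, -1],
    [[0, 0, 0], 0, -1],
  ],
)

```text
t: 20.77
eef_pos: [440.7, 130.0, 255.9]
tcp_rot: [3.141, 0.0, 1.752]
ft_force: [-0.8, 0.2, 3.7]
opening: 0.248
grip_force: 30.0
```

Contact at about 5 N, so I'll release and rise.

Call:
move_arm(
  commands=[
    [[0, 0, 0.002], 0, 1],
    [[0, 0, 0], 0, 1],
    [[0, 0, 0], 0, 1],
    [[0, 0, 0], 0, 1],
    [[0, 0, 0], 0, 1],
    [[0, 0, 0], 0, 1],
    [[0, 0, 0], 0, 1],
    [[0, 0, 0], 0, 1],
    [[0, 0, 0], 0, 1],
    [[0, 0, 0], 0, 1],
    [[0, 0, 0], 0, 1],
    [[0, 0, 0], 0, 1],
    [[0, 0, 0.3], 0, 1],
    [[0, 0, 0.6], 0, 1],
    [[0, 0, 0.9], 0, 1],
    [[0, 0, 0.9], 0, 1],
    [[0, 0, 0.9], 0, 1],
    [[0, 0, 0.6], 0, 1],
    [[0, 0, 0.2], 0, 1],
    [[0, 0, 0], 0, 1],
  ],
)

```text
t: 22.43
eef_pos: [440.6, 129.9, 389.3]
tcp_rot: [3.138, 0.0, 1.752]
ft_force: [0.1, -0.1, 0.0]
opening: 1.002
grip_force: 0.0
```

Run:
```python
from h import *
w=read_camera("scene");p=read_camera("wrist")
s=env.state();print(s["ft_force"],s["eef_pos"],s["opening"])
for th in("shaker","cup","bottle","biscuit"): print(th,[np.round(d["at"]) for d in search_frame(th,w)[:2]])
a=cv2.resize(w["image"][90:300,180:460],(533,400));b=cv2.resize(p["image"],(533,400))
cv2.imwrite("pics/m.png",cv2.resize(np.hstack([a,b]),(800,300))[:,:,::-1])
```

```text
[-0.47647411 -0.93910859 -0.67180351] [440.47846618 129.88570471 387.21627939] 1.0006528001717936
shaker [array([338., 213.]), array([397., 289.])]
cup [array([436., 263.]), array([395., 289.])]
bottle [array([262., 143.])]
biscuit [array([337., 209.])]
```

View pics/m.png

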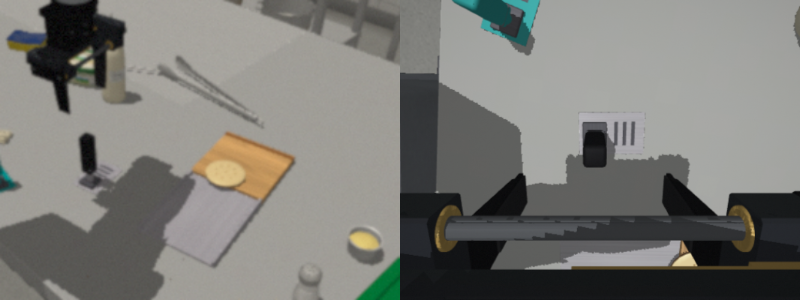

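The turner stands upright and released at (88,155) in the scene half of the picture. The biscuit lies pale side up on the board at (225,173), and the bystanders have not moved. I'll hand the job in.

```bash
python3 -c "
from cell import env
print(env.job_done())"
```

```text
the job is handed in; nothing more can be done
None
```

The biscuit is flipped and lies pale side up on the board (centre measured 20–23 mm past the step), the turner stands released on the bare worktop, the shaker, cup and bottle did not move in the camera pictures, and the job is handed in; no verdict was shown.

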